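# Lock the T-headed work stop into the bench fixture

### The arm

A 6-joint arm with a two-finger parallel gripper is mounted at the origin on a cart in front of the work surface, level with it; the furniture and walls round the work are solid. World frame = base frame: x ahead of the robot, y to its left, z up, the work surface at z = 0. Lengths are in mm, angles in rad, forces in N, time in s.
With the tool pointing down it reaches from about 400 to 925 mm from the base axis. Payload 12.5 kg.
Tool frame: the origin (TCP) lies at the very end of the fingers, on their centre line; the grasp point (between the pads) lies 19 mm behind it; z points along the fingers, y is the direction in which the jaws open and shut (so a half turn about z gives the same grasp; the last joint's range is limited). The gripper opens to 95 mm and grips with 3 to 60 N. Pads are 20 mm wide; open, the fingers measure 119 mm over their backs; the gripper's body (75 mm by 180 mm) begins 59 mm behind the grasp point.
Start: joints at [-1.218, 0.491, 1.559, -0, 1.092, -0.106], TCP at [276.82, -560.373, 214.661] pointing down, gripper open.
Joint ranges: [-3.1, 3.1], [-0.84, 2.19], [0.05, 2.79], [-1.13, 4.28], [0.06, 2.93], [-2.69, 2.69]. Speed limits (rad/s): [2.22, 2.22, 2.79, 3.14, 3.14, 3.14].

### API

Orientations are given as [roll, pitch, yaw] about the fixed x, y, z axes, in that order (R = Rz(yaw) Ry(pitch) Rx(roll)).
In Python, from cell import env, read_camera, get_calibration gives the robot as it stands.
- The arm moves only by the tool arm_command, never from a script. Its argument "targets" is a list of rows, each a list of 3 entries, a list of its own where there are three numbers: the turn, a rotation vector about the tool's x, y, z in rad, then the shift along the tool's x, y, z in m, then the closure in counts, from 0 (fully open) to 255 (shut). In form: [[[rx, ry, rz], [tx, ty, tz], fingers], ...]. A call has 1 to 8 rows; each row is the pose to reach, as a shift and turn from the pose commanded when the call began, along the tool's axes at that moment; what a row does not reach only later rows make up. A row lasts 1/10 s, in which the tool goes at most 50 mm and 8.59 degrees, less where a joint would pass 70% of its speed; a pose out of reach is approached as far as the arm can. A call with a gripper value outside its range is refused whole. The fingers move at their own pace and stop on an object; the grip force is fixed at half the most. Time passes only in rows, so rows that repeat a pose let the fingers close. It gives the time, the measured TCP pose, the force and the opening at its end, in the units of the state.
- env.state(): the state, without advancing time (a new reading comes with each control period).
- read_camera(name): name is "scene" or "top" or "wrist"; returns (picture, depth): 400x640x3 uint8, blue, green, red; 400x640 float32, mm along the optical axis (not along the pixel's ray), 0 where there is no reading.
- get_calibration(name): a dict with "vfov" (degrees; the focal length in pixels is half the picture's height over the tangent of half this angle, whatever the lens; pixels are square), "cx", "cy" (the principal point, pixels), "world_from_camera" (4x4, takes a point from camera to world coordinates). Camera axes: x right, y down, z forward; pixel columns grow to the right and rows downward; lengths in mm; the calibration is good to about 2 mm. The wrist camera is an equidistant fisheye: a pixel r from the principal point sees the ray r / f radians off the axis. A picture is of the moment at which its call begins: read the wrist's pose just before it. get_calibration takes no time and is no camera call; for the wrist camera it gives the pose at the moment of the call.
- env.job_done(): hands the job in, once; it reports no verdict.
The state is a dict: "t": time; "joints": joint angles; "qvel": joint speeds; "tau": joint torques, N m; "eef_pos": TCP position; "tcp_rot": TCP orientation; "ft_force": force on the tool from outside, world axes, zero at the start; "moment": the same for the moment, N m; "opening": opening from 0.0 (shut) to 1.0 (fully open).
Only numpy, scipy, OpenCV 4.12 (cv2) and the standard library are available. Lean on these libraries where they do the work, as an engineer would, in place of code of your own. Each camera call takes 0.05 s, during which the arm holds its last target.

### The job

Take the orange-handled work stop out of its wooden holder and lock it into the blue fixture: feel its T-head down through the slot, press it in against the spring, turn it a quarter turn either way and let it spring back up so that it is caught, upright, in the locked position, then let go. The slotted plate has been slid somewhere along the fixture, so find the slot gently and never force the stop against the fixture; leave the jar and the tape roll where they are.

Things in the scene. Friction and masses are not known exactly. Their poses are not given: they have to be found in the camera images.
- stop_grip (a point): Centre of the orange grip bar of the loose upright work stop: bar 44 mm along x, 14 mm thick along y, 40 mm tall; pinch it across the 14 mm. The point is 50 mm above the underside of the T-head, 26 mm above the underside of the collar, 20 mm below the stop's top. z points up.
- stop: The same work stop, 70 mm tall, 0.15 kg; origin at the centre of the underside of its T-head. From the bottom: T-head, a bar 34 (x) x 10 (y) x 8 mm; round shank 9 mm diameter, 16 mm long; dark round collar 48 mm diameter, 6 mm thick; orange grip bar, parallel to the T-head.
- holder: Fixed wooden block, 86 (x) x 60 (y) x 34 mm, origin at the centre of its underside. The T-head hangs in its pocket 42 x 16 mm, 30 mm deep, the stop's collar resting on the block's top; lift the stop straight up by at least 30 mm.
- fixture: Blue fixture fixed to the bench, base 112 (x) x 128 (y) mm, origin at the centre of its underside. On it lies an steel plate 74 (x) x 76 (y) x 8 mm, with a slot through its middle 39 mm long along the fixture's x and 13.5 mm wide along y. Red lines on the plate show how the grip bar lies when locked (along y).
- fixture_top (a point): Fixture's centre at the height of the plate's top, 50 mm above its origin. The plate's own centre is 0 to 12 mm from here along the fixture's y, either way, not given: feel or see it. It stays put against 10 N along y, then slides. It is sprung: it yields up and down by 1 mm for 4 N and is solid after 4 mm down (16 N) or 3 mm up. With the T-head on the plate, stop_grip is 50 mm above this.
- fixture_turn (a point): 76 mm above the fixture's origin: about the height of stop_grip when pressed in. Within 2 mm of it (either way) the T-head clears the four 4 mm lugs under the plate and is free to turn; lower, the collar meets the plate. A spring pad under the head pushes it up: it touches about 9 mm above this height, with 3.5 N, and 5 N fully pressed.
- fixture_locked (a point): 84 mm above the fixture's origin: height of stop_grip when locked (to 1 mm). After the quarter turn the T-head lies along the fixture's y (grip bar too) and, let rise, is pushed up by the spring between the lugs against the underside of the plate, where it cannot turn or come out.
- flux_jar: Loose amber jar with black cap, 56 mm diameter, 78 mm tall, origin at the centre of its underside; a bystander, leave it alone.
- tape_roll: Loose roll of tan tape lying flat, 88 mm diameter, 19 mm high, origin at the centre of its underside; a bystander, leave it alone.
Mind the look-alikes: they are no part of the job. There is more than one size of the fixture; the job needs the larger. What is shaped like the stop but purple is not meant.

How it is judged (in metres and radians):
On the way:
1. the T-head is through the slot and pressed in against the spring, not yet turned (x of stop_grip in the frame of fixture between -0.005 and 0.005 m and y of stop_grip in the frame of fixture between -0.02 and 0.02 m and z of stop_grip in the frame of fixture below 0.083 m and angle between the x axis of stop_grip and the x axis of fixture, either way round below 0.25 rad), for 0.05 s.
At the end, for the whole second after the job is handed in: The stop is locked in the fixture, released and at rest: its grip bar within 0.2 rad of the fixture's y, upright within 0.1 rad, sprung up so that stop_grip is 81.5 to 86.5 mm above the fixture's origin, within 5 mm of it along x and 20 mm along y (x of stop_grip in the frame of fixture between -0.005 and 0.005 m and y of stop_grip in the frame of fixture between -0.02 and 0.02 m and z of stop_grip in the frame of fixture between 0.0815 and 0.0865 m and angle between stop_grip's own z axis and vertical below 0.1 rad and angle between the x axis of stop_grip and the y axis of fixture, either way round below 0.2 rad and linear speed of stop below 0.02 m/s and contact force between stop and holder below 0.1 N); the robot touches nothing.
It fails at once if the stop is forced against the fixture with more than 30 N (contact force between stop and fixture above 30 N).
It fails at once if the jar or the tape roll is moved by more than 20 mm (distance of any of flux_jar, tape_roll from where it was at the start of the episode above 0.02 m).
It also fails if it takes over 58 s, if anything falls off the work surface, if the arm or the gripper's body presses on something with over 40 N, if the wrist force passes 120 N, or if a joint passes its speed limit or range.

## Working session

There is one attempt and no reset: what is moved stays moved. The work goes in short steps, Python scripts to look and compute and a tool call to move; the robot and the scene stay as the last step left them, time stands still between calls to the robot, and variables do not carry over. Pictures are saved under pics/ and viewed, and the job is handed in when it is done.

Besides the shell and the picture viewer there is one more tool, called after "Call:" as name(argument=value, ...), one argument or row to a line, values as JSON. arm_command: Moves the arm, as the interface text tells. Its arguments: {"type":"object","properties":{"targets":{"type":"array"}},"required":["targets"]}

```bash
ls; mkdir -p pics
python3 - <<'E'
from cell import env, read_camera, get_calibration
import cv2, numpy as np
print(env.state())
for n in ("scene","top","wrist"):
    c=get_calibration(n); print(n,c)
    p,d=read_camera(n); cv2.imwrite(f"pics/{n}0.png",p); np.savez(f"/tmp/{n}0.npz",p=p,d=d,W=c["world_from_camera"],v=c["vfov"],cx=c["cx"],cy=c["cy"])
E
```

```text
pics
{'t': 0.0, 'joints': array([-1.21759886e+00,  4.91568169e-01,  1.55947041e+00, -1.22492493e-05,
        1.09173603e+00, -1.05580758e-01]), 'qvel': array([-9.28782626e-04, -3.54914102e-05,  1.71170595e-04,  7.44216808e-04,
       -3.93455881e-04, -5.32072306e-04]), 'tau': array([ 1.45259943e-03, -6.12640285e+01, -2.58178389e+01,  6.92936755e-02,
        4.82657435e-02, -1.18282214e-04]), 'eef_pos': array([ 276.71965732, -560.10788034,  214.0491954 ]), 'tcp_rot': array([-3.14041613e+00, -1.13757542e-04,  4.58783809e-01]), 'ft_force': array([-0.78960291, -0.05240871,  0.46324034]), 'moment': array([ 0.02763109, -0.02555874,  0.00443271]), 'opening': 0.9979299735837075}
scene {'vfov': 45.624963365797065, 'cx': 319.71187002177913, 'cy': 197.9440885412959, 'world_from_camera': array([[-8.57593902e-01, -3.29976408e-01,  3.94522837e-01,
         1.02949986e+02],
       [-5.14241510e-01,  5.64133289e-01, -6.45994815e-01,
         8.09686381e+02],
       [-9.40041722e-03, -7.56881234e-01, -6.53484835e-01,
         8.34517801e+02],
       [ 0.00000000e+00,  0.00000000e+00,  0.00000000e+00,
[... 222 characters left out ...]
   [-9.99371393e-01, -4.68598384e-03, -3.51405798e-02,
         8.23251566e+01],
       [ 3.54447506e-02, -1.51611703e-01, -9.87804414e-01,
         1.08439871e+03],
       [ 0.00000000e+00,  0.00000000e+00,  0.00000000e+00,
         1.00000000e+00]])}
wrist {'vfov': 65.70646984690485, 'cx': 314.9053179396783, 'cy': 196.76113007562105, 'world_from_camera': array([[ 4.43245077e-01, -8.57877497e-01, -2.59961541e-01,
         3.50485707e+02],
       [-8.96398278e-01, -4.24836760e-01, -1.26427269e-01,
        -5.24038467e+02],
       [-1.98210995e-03,  2.89067342e-01, -9.57306713e-01,
         3.84149225e+02],
       [ 0.00000000e+00,  0.00000000e+00,  0.00000000e+00,
         1.00000000e+00]])}
```

View pics/scene0.png

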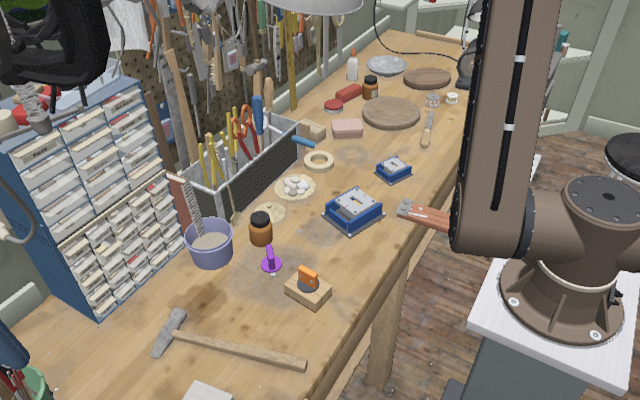

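View pics/top0.png

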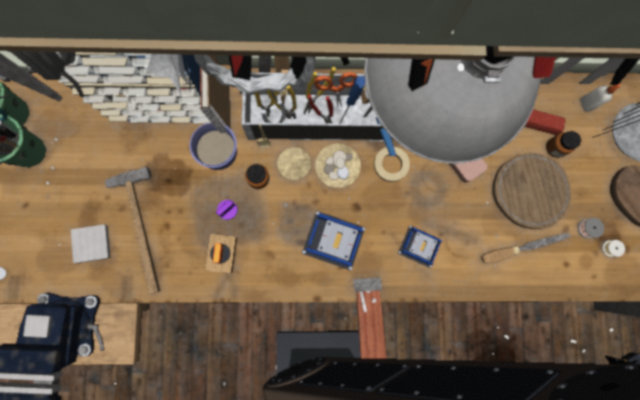

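View pics/wrist0.png

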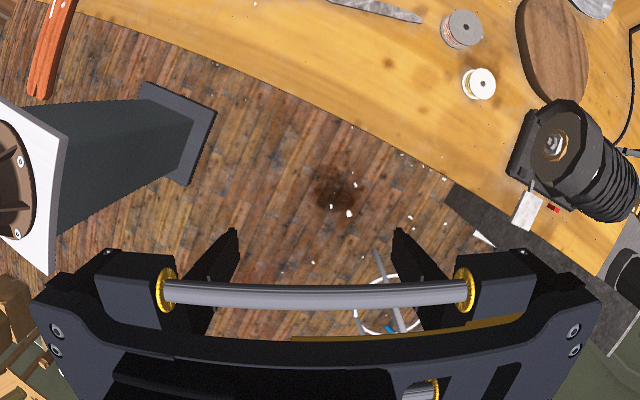

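The top view shows the orange stop in its holder near (217,252), the larger fixture at (334,240), the small fixture at (421,246), the purple look-alike at (227,210), the jar at (257,176) and the tape at (392,163).

```bash
cat > h.py <<'E'
import numpy as np, cv2
def load(n):
    z=np.load(n); return z
def ray(z,u,v,fish=False):
    W=z["W"]; f=200/np.tan(np.radians(float(z["v"])/2))
    x=(np.asarray(u,float)-float(z["cx"])); y=(np.asarray(v,float)-float(z["cy"]))
    if fish:
        r=np.hypot(x,y)+1e-12; th=r/f
        d=np.stack([x/r*np.sin(th),y/r*np.sin(th),np.cos(th)],-1)
    else: d=np.stack([x/f,y/f,np.ones_like(x)],-1)
    return W[:3,3], d@W[:3,:3].T
def plane(z,u,v,h,fish=False):
    o,d=ray(z,u,v,fish); return o+d*((h-o[2])/d[...,2])[...,None]
def depthpts(z,u,v):
    o,d=ray(z,u,v); return o+d*z["d"][np.asarray(v),np.asarray(u)][...,None]
E
python3 - <<'E'
from h import *
for n in("top","scene"):
    z=load(f"/tmp/{n}0.npz"); p=z["p"]; hsv=cv2.cvtColor(p,cv2.COLOR_BGR2HSV)
    for nm,lo,hi,h in(("orange",(5,190,190),(18,255,255),80),("blue",(105,130,60),(125,255,255),None),("purple",(130,120,100),(160,255,255),None)):
        m=cv2.inRange(hsv,lo,hi); k,l,s,c=cv2.connectedComponentsWithStats(m)
        for i in range(1,k):
            if s[i,4]<25: continue
            vv,uu=np.where(l==i); q=depthpts(z,uu,vv); r=cv2.minAreaRect(np.stack([uu,vv],1).astype(np.float32))
            print(n,nm,s[i],np.round(c[i],1),"depthpt med",np.round(np.median(q,0)),"z max",round(np.percentile(q[:,2],95)),r)
    a=p[190:290,190:450] if n=="top" else p[150:320,240:430]
    cv2.imwrite(f"pics/{n}0z.png",cv2.resize(a,None,fx=3,fy=3,interpolation=cv2.INTER_CUBIC))
E
```

```text
top blue [350  78  14  20 127] [357.1  85.4] depthpt med [803. -32. 236.] z max 242 ((356.8448486328125, 87.6379165649414), (8.356289863586426, 22.46913719177246), 21.801410675048828)
top blue [380 129  14  26 127] [387.  140.6] depthpt med [ 731. -121.   86.] z max 95 ((387.5961608886719, 140.9807891845703), (27.302396774291992, 5.945643424987793), 64.65382385253906)
top blue [318 214  44  18 135] [338.1 221.3] depthpt med [543.  -4.  45.] z max 48 ((339.7865905761719, 222.11814880371094), (45.22167205810547, 4.398532390594482), 18.004159927368164)
top blue [308 220  11  25  74] [313.1 232.2] depthpt med [517.  53.  35.] z max 38 ((313.1605529785156, 232.05838012695312), (2.7339439392089844, 25.972471237182617), 19.98310661315918)
top blue [404 229  14  19  59] [409.  237.2] depthpt med [ 506. -181.   23.] z max 30 ((408.9297180175781, 237.42041015625), (4.8927483558654785, 21.373586654663086), 34.508522033691406)
top blue [350 234  11  26  69] [354.9 247. ] depthpt med [482. -47.  35.] z max 38 ((355.0999755859375, 246.70001220703125), (2.5298221111297607, 26.563133239746094), 18.4
[... 969 characters left out ...]
hpt med [ 455. -197.   20.] z max 31 ((400.10003662109375, 173.69998168945312), (5.813776016235352, 24.59674835205078), 63.43495178222656)
scene blue [326 199  21  31 271] [334.9 213.6] depthpt med [534.  48.  27.] z max 43 ((335.927001953125, 215.98313903808594), (31.693939208984375, 14.733970642089844), 57.9946174621582)
scene blue [348 203  34  30 375] [364.5 217.3] depthpt med [455.  22.  31.] z max 46 ((364.7793884277344, 217.13233947753906), (10.289915084838867, 42.36014938354492), 59.03623962402344)
scene purple [261 244  21  28 317] [270.6 260.8] depthpt med [562. 268.  32.] z max 71 ((268.0692138671875, 259.24615478515625), (26.791500091552734, 19.225383758544922), 60.2551155090332)
```

View pics/top0z.png

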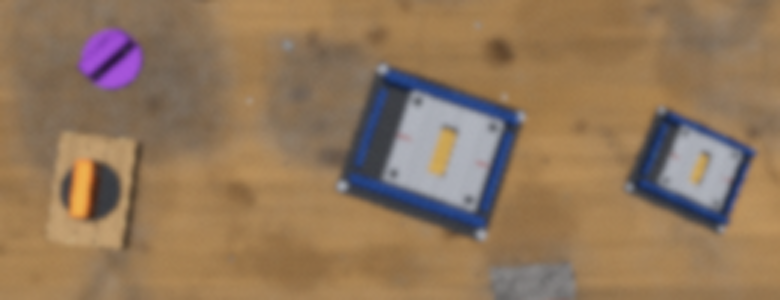

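View pics/scene0z.png

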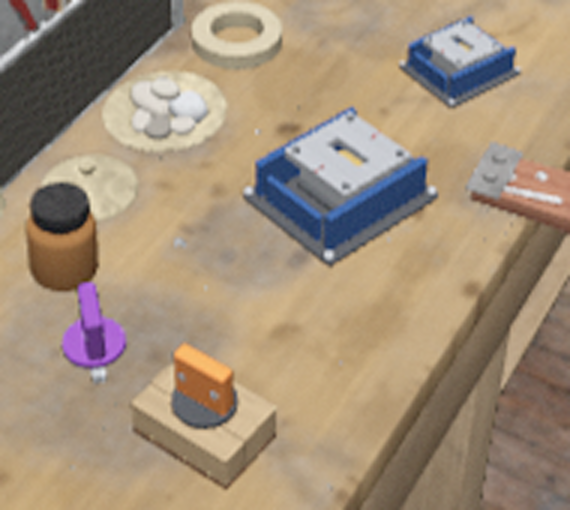

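Run:
```python
from h import *
z=load("/tmp/top0.npz"); p=z["p"]; hsv=cv2.cvtColor(p,cv2.COLOR_BGR2HSV)
m=cv2.inRange(hsv,(3,150,150),(22,255,255))
for nm,(u0,u1,v0,v1),h in(("stop",(205,235,235,275),80),("pad",(325,350,225,255),36)):
    mm=np.zeros_like(m); mm[v0:v1,u0:u1]=m[v0:v1,u0:u1]
    vv,uu=np.where(mm); q=plane(z,uu.astype(float),vv.astype(float),h)[:,:2].astype(np.float32)
    r=cv2.minAreaRect(q); c=q-q.mean(0); w,V=np.linalg.eigh(c.T@c); print(nm,len(q),hsv[int(vv.mean()),int(uu.mean())],q.mean(0),r,np.degrees(np.arctan2(V[1,1],V[0,1])))
print("slot c",plane(z,338.,240.,50), "plate corners",plane(z,190+np.array([404,498,472,386])/3,190+np.array([88,125,209,178])/3,50.).round(1))
print("pins",plane(z,190+np.array([383,520,481,343])/3,190+np.array([70,117,234,186])/3,10.).round(1))
```

```text
stop 128 [ 18 170 235] [466.5971 271.1071] ((466.97833251953125, 271.2562561035156), (14.853700637817383, 42.98405075073242), 85.49642181396484) 175.5197<stdin>:7: RuntimeWarning: Mean of empty slice.
  ret = um.true_divide(
  ret = ret.dtype.type(ret / rcount)
Traceback (most recent call last):
ValueError: cannot convert float NaN to integer
```

Run:
```python
from h import *
z=load("/tmp/top0.npz")
print("slot c",plane(z,np.array([338.]),np.array([240.]),45.), "plate corners",plane(z,190+np.array([404,498,472,386])/3,190+np.array([88,125,209,178])/3,50.).round(1))
q=plane(z,190+np.array([383,520,481,343])/3,190+np.array([70,117,234,186])/3,10.)
print("pins",q.round(1),q.mean(0))
for a,b in((0,3),(1,2),(1,0),(2,3)):
    d=q[a]-q[b]; print(np.hypot(d[0],d[1]),np.degrees(np.arctan2(d[1],d[0])))
```

```text
slot c [[497.45302976  -6.29248368  45.        ]] plate corners [[545.9  25.4  50. ]
 [516.9 -48.7  50. ]
 [451.3 -27.4  50. ]
 [475.3  39.7  50. ]]
pins [[565.   40.4  10. ]
 [526.7 -71.9  10. ]
 [432.  -38.7  10. ]
 [470.4  72.9  10. ]] [498.51556208   0.66255642  10.        ]
100.03822655996953 -18.9582158556677
100.36791393142454 -19.34568292780975
118.65881664000293 -108.86547874178608
117.97999834493048 -109.02393996203679
```

```bash
cat >> h.py <<'E'
from scipy.spatial.transform import Rotation as Ro
def rel(pos,yaw):
    from cell import env
    s=env.state(); R=Ro.from_euler('xyz',s["tcp_rot"]); T=Ro.from_euler('xyz',[np.pi,0,yaw])
    print("t",round(s["t"],2),"pos",s["eef_pos"].round(2),"rot",s["tcp_rot"].round(4),"F",s["ft_force"].round(2),"open",round(s["opening"],3))
    print(" cmd rot",(R.inv()*T).as_rotvec().round(4),"shift m",(R.inv().apply(np.array(pos)-s["eef_pos"])/1000).round(4))
E
python3 -c "
from h import *
rel([455,15,230],-0.333)"
```

```text
t 0.15 pos [ 276.76 -560.18  214.19] rot [-3.1408e+00 -1.0000e-04  4.5880e-01] F [-0.12 -0.2   0.11] open 1.001
 cmd rot [-8.000e-04  2.000e-04  7.918e-01] shift m [ 0.4146 -0.4368 -0.0154]
```

Call:
arm_command(
  targets=[
    [[0,0,0.4],[0.207,-0.218,-0.016],0],
    [[0,0,0.4],[0.207,-0.218,-0.016],0],
    [[0,0,0.4],[0.207,-0.218,-0.016],0],
    [[0,0,0.4],[0.207,-0.218,-0.016],0],
    [[0,0,0.4],[0.207,-0.218,-0.016],0],
    [[0,0,0.4],[0.207,-0.218,-0.016],0],
    [[0,0,0.4],[0.207,-0.218,-0.016],0],
    [[0,0,0.4],[0.207,-0.218,-0.016],0],
  ],
)

```text
t: 0.95
eef_pos: [366.3, -272.6, 230.9]
tcp_rot: [3.141, -0.0, 0.061]
ft_force: [-0.4, -0.9, -0.2]
opening: 1.0
```

```bash
python3 -c "
from h import *
rel([455,15,230],-0.333)"
```

```text
t 0.95 pos [ 366.28 -272.57  230.93] rot [ 3.1409e+00 -4.0000e-04  6.1200e-02] F [-0.4  -0.88 -0.15] open 1.0
 cmd rot [ 0.0006 -0.0005  0.3942] shift m [ 0.1061 -0.2816  0.0008]
```

Call:
arm_command(
  targets=[
    [[0,0,0.394],[0.106,-0.282,0.001],0],
    [[0,0,0.394],[0.106,-0.282,0.001],0],
    [[0,0,0.394],[0.106,-0.282,0.001],0],
    [[0,0,0.394],[0.106,-0.282,0.001],0],
    [[0,0,0.394],[0.106,-0.282,0.001],0],
    [[0,0,0.394],[0.106,-0.282,0.001],0],
    [[0,0,0.394],[0.106,-0.282,0.001],0],
    [[0,0,0.394],[0.106,-0.282,0.001],0],
  ],
)

```text
t: 1.75
eef_pos: [456.1, 15.5, 229.3]
tcp_rot: [3.142, 0.0, -0.333]
ft_force: [-0.8, -0.4, 0.1]
opening: 0.998
```

```bash
cat > snap.py <<'E'
import sys
from cell import env, read_camera, get_calibration
import cv2, numpy as np
n,tag=sys.argv[1:3]
s=env.state();print(round(s["t"],2),s["eef_pos"].round(2),s["tcp_rot"].round(4))
c=get_calibration(n); p,d=read_camera(n); cv2.imwrite(f"pics/{tag}.png",p)
np.savez(f"/tmp/{tag}.npz",p=p,d=d,W=c["world_from_camera"],v=c["vfov"],cx=c["cx"],cy=c["cy"])
E
python3 snap.py wrist w1
```

```text
1.75 [456.12  15.47 229.26] [ 3.1416e+00  2.0000e-04 -3.3330e-01]
```

View pics/w1.png

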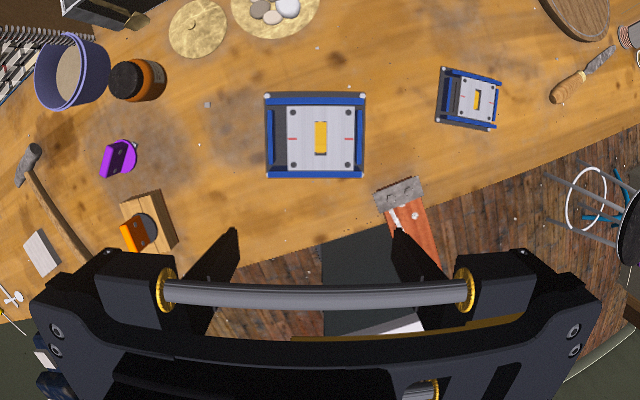

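The wrist view shows the large fixture clear of the fingers: plate spans (286-355, 106-170), slot around (320,138), red marks at (292,138) and (350,138).

```bash
cat > fx.py <<'E'
from h import *
import sys
z=load(f"/tmp/{sys.argv[1]}.npz"); p=z["p"]; hsv=cv2.cvtColor(p,cv2.COLOR_BGR2HSV)
u0,u1,v0,v1=map(int,sys.argv[2:6])
def comp(m,h,nm):
    mm=np.zeros_like(m); mm[v0:v1,u0:u1]=m[v0:v1,u0:u1]
    k,l,s,c=cv2.connectedComponentsWithStats(mm)
    for i in range(1,k):
        if s[i,4]<int(sys.argv[6]) : continue
        vv,uu=np.where(l==i); q=plane(z,uu.astype(float),vv.astype(float),h,True)[:,:2].astype(np.float32)
        r=cv2.minAreaRect(q); print(nm,s[i],"mean",q.mean(0).round(1),"rect c",np.round(r[0],1),"size",np.round(r[1],1),"ang",round(r[2],1))
comp(cv2.inRange(hsv,(15,120,120),(32,255,255)),50,"slot@50")
comp(cv2.inRange(hsv,(0,0,150),(180,60,255)),50,"plate@50")
comp(cv2.inRange(hsv,(0,100,100),(8,255,255))|cv2.inRange(hsv,(172,100,100),(180,255,255)),50,"red@50")
comp(cv2.inRange(hsv,(105,130,60),(125,255,255)),48,"blue@48")
a=p[v0:v1,u0:u1]; cv2.imwrite(f"pics/{sys.argv[1]}z.png",cv2.resize(a,None,fx=5,fy=5,interpolation=cv2.INTER_CUBIC))
E
python3 fx.py w1 255 375 85 185 6
```

```text
slot@50 [ 255   85  120  100 2622] mean [494.3 -14.8] rect c [503.1   0. ] size [140.3 115.2] ang 70.9
slot@50 [256 117   5   5  10] mean [541.8  54.5] rect c [541.9  54.4] size [2.4 4.9] ang 24.0
slot@50 [315 122  11  31 338] mean [498.5  -5. ] rect c [498.4  -4.9] size [11.4 34.2] ang 71.1
plate@50 [348  85   3   3   7] mean [543. -54.] rect c [542.9 -54.3] size [2.2 2.3] ang 71.3
plate@50 [263  93   7   6  28] mean [563.4  36.1] rect c [563.5  36.3] size [7.1 5.3] ang 83.2
plate@50 [360  93   6   5  25] mean [528.6 -65.2] rect c [528.7 -65.5] size [5.7 4.6] ang 72.8
plate@50 [ 287  106   68   65 3727] mean [497.8  -5. ] rect c [497.2  -4.7] size [76.  73.7] ang 71.0
plate@50 [266 173   2   4   7] mean [478.1  67.7] rect c [477.9  67.9] size [1.2 3.6] ang 68.7
plate@50 [361 173   3   5   8] mean [441.3 -37.4] rect c [440.8 -37.3] size [1.7 5.1] ang 59.1
red@50 [288 138   9   2  16] mean [507.3  25.4] rect c [507.3  25.4] size [9.1 1.1] ang 70.4
red@50 [345 138   8   2  16] mean [486.5 -35. ] rect c [486.5 -35. ] size [8.  1.1] ang 71.7
blue@48 [266  97  98   8 677] mean [539.7 -12.9] rect c [539.7 -12.7] size [109.2   8. ] ang 70.9
blue@48 [267 110   6  55 288] mean [519.1  48.5] rect c [517.3  49.4] size [ 5.8 62.5] ang 69.8
blue@48 [356 110   6  55 293] mean [483.2 -46.6] rect c [484.  -46.5] size [ 5.9 62.5] ang 72.3
blue@48 [268 171  94   6 545] mean [460.3  15.5] rect c [460.2  14.9] size [108.9   6.2] ang 70.9
```

View pics/w1z.png

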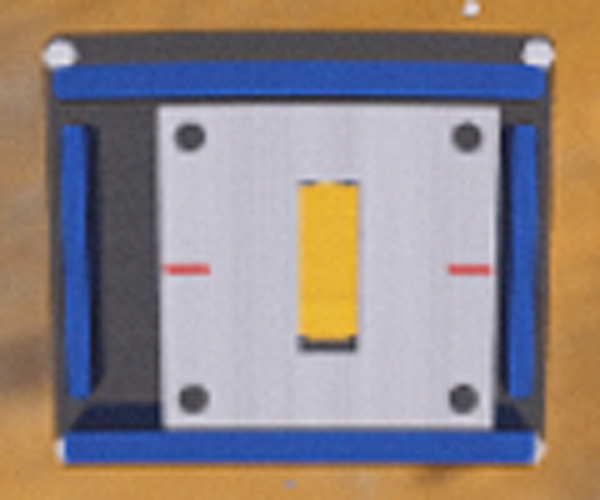

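Plate measures 76 × 73.7 mm with its centre at (497.1, -4.8) and fixture x at -19°. Now for a look at the stop.

```bash
python3 -c "
from h import *
rel([427,274,225],-0.0785)"
```

```text
t 1.8 pos [455.67  14.32 229.23] rot [ 3.1412e+00  4.0000e-04 -3.3410e-01] F [ 0.27 -0.32  0.7 ] open 0.998
 cmd rot [ 0.0003  0.0004 -0.2556] shift m [-0.1122 -0.2359  0.0042]
```

Call:
arm_command(
  targets=[
    [[0,0,-0.256],[-0.112,-0.236,0.004],0],
    [[0,0,-0.256],[-0.112,-0.236,0.004],0],
    [[0,0,-0.256],[-0.112,-0.236,0.004],0],
    [[0,0,-0.256],[-0.112,-0.236,0.004],0],
    [[0,0,-0.256],[-0.112,-0.236,0.004],0],
    [[0,0,-0.256],[-0.112,-0.236,0.004],0],
    [[0,0,-0.256],[-0.112,-0.236,0.004],0],
    [[0,0,-0.256],[-0.112,-0.236,0.004],0],
  ],
)

```text
t: 2.6
eef_pos: [427.6, 272.5, 225.4]
tcp_rot: [3.141, 0.0, -0.081]
ft_force: [0.1, -0.5, -0.3]
opening: 0.999
```

Call:
arm_command(
  targets=[
    [[0,0,0],[0,0,0],0],
    [[0,0,0],[0,0,0],0],
  ],
)

```text
t: 2.8
eef_pos: [427.5, 272.8, 225.7]
tcp_rot: [3.141, -0.0, -0.081]
ft_force: [0.2, 0.2, -0.2]
opening: 1.002
```

```bash
python3 snap.py wrist w2
```

```text
2.8 [427.54 272.76 225.74] [ 3.1415e+00 -2.0000e-04 -8.1500e-02]
```

View pics/w2.png

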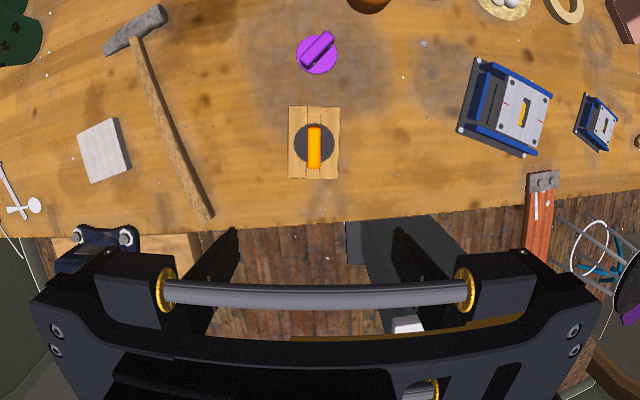

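View pics/w2z.png

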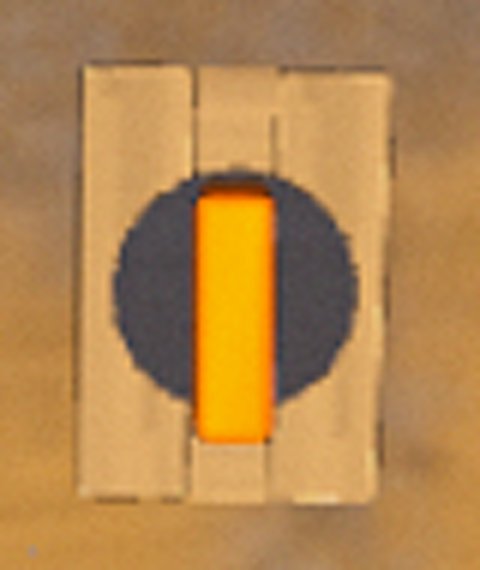

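The stop's bar is at (466.8, 271.2), at -5°, and both views agree. I'll go to hover above it.

```bash
python3 -c "
from h import *
rel([466.8,271.2,110],-0.087)
rel([466.8,271.2,45],-0.087)"
```

```text
t 2.85 pos [427.43 273.02 225.73] rot [ 3.1415e+00 -2.0000e-04 -8.1000e-02] F [-1.11  0.55  1.54] open 0.999
 cmd rot [ 0.0001 -0.0002  0.006 ] shift m [ 0.0394 -0.0014  0.1157]
t 2.85 pos [427.43 273.02 225.73] rot [ 3.1415e+00 -2.0000e-04 -8.1000e-02] F [-1.11  0.55  1.54] open 0.999
 cmd rot [ 0.0001 -0.0002  0.006 ] shift m [ 0.0394 -0.0014  0.1807]
```

Call:
arm_command(
  targets=[
    [[0,0,0.006],[0.0394,-0.0014,0.04],0],
    [[0,0,0.006],[0.0394,-0.0014,0.08],0],
    [[0,0,0.006],[0.0394,-0.0014,0.116],0],
    [[0,0,0.006],[0.0394,-0.0014,0.116],0],
    [[0,0,0.006],[0.0394,-0.0014,0.14],0],
    [[0,0,0.006],[0.0394,-0.0014,0.16],0],
    [[0,0,0.006],[0.0394,-0.0014,0.175],0],
    [[0,0,0.006],[0.0394,-0.0014,0.175],0],
  ],
)

```text
t: 3.65
eef_pos: [466.4, 272.2, 50.9]
tcp_rot: [3.141, 0.001, -0.085]
ft_force: [-0.2, -0.2, -0.1]
opening: 0.999
```

```bash
python3 -c "
from h import *
rel([466.8,271.2,45],-0.087)"
```

```text
t 3.65 pos [466.44 272.22  50.91] rot [ 3.1411e+00  7.0000e-04 -8.5500e-02] F [-0.2  -0.15 -0.07] open 0.999
 cmd rot [0.0005 0.0007 0.0015] shift m [0.0005 0.001  0.0059]
```

Call:
arm_command(
  targets=[
    [[0,0,0.0015],[0.0005,0.001,0.006],0],
    [[0,0,0.0015],[0.0005,0.001,0.006],0],
    [[0,0,0.0015],[0.0005,0.001,0.006],255],
    [[0,0,0.0015],[0.0005,0.001,0.006],255],
    [[0,0,0.0015],[0.0005,0.001,0.006],255],
    [[0,0,0.0015],[0.0005,0.001,0.006],255],
    [[0,0,0.0015],[0.0005,0.001,0.006],255],
    [[0,0,0.0015],[0.0005,0.001,0.006],255],
  ],
)

```text
t: 4.45
eef_pos: [466.8, 271.5, 44.6]
tcp_rot: [3.142, -0.0, -0.087]
ft_force: [-0.4, 0.3, -0.7]
opening: 0.552
```

Call:
arm_command(
  targets=[
    [[0,0,0],[0,0,0],255],
    [[0,0,0],[0,0,0],255],
    [[0,0,0],[0,0,0],255],
    [[0,0,0],[0,0,0],255],
    [[0,0,0],[0,0,0],255],
  ],
)

```text
t: 4.95
eef_pos: [466.8, 271.4, 44.6]
tcp_rot: [3.141, -0.0, -0.087]
ft_force: [0.3, 0.3, -1.1]
opening: 0.143
```

```bash
python3 snap.py wrist w3; python3 -c "
from h import *
rel([466.8,271.2,45],-0.087)"
```

```text
4.95 [466.77 271.42  44.58] [ 3.1415 -0.     -0.0866]
t 5.0 pos [466.74 271.4   44.58] rot [ 3.1415  0.     -0.0867] F [-0.9   0.51  0.21] open 0.148
 cmd rot [0.0001 0.     0.0003] shift m [ 0.0001  0.0002 -0.0004]
```

View pics/w3.png

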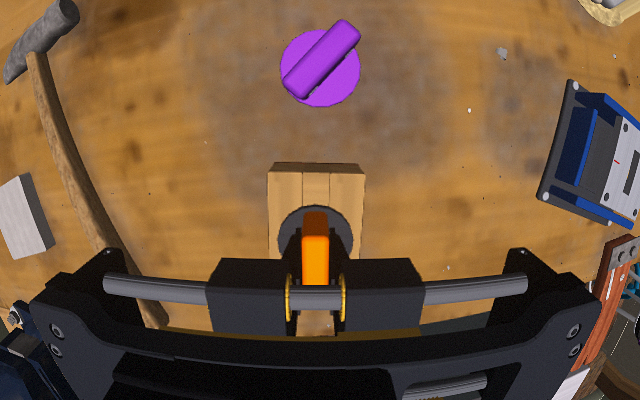

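The bar is gripped (opening 14 mm). I'll lift it straight up.

Call:
arm_command(
  targets=[
    [[0,0,0],[0,0,-0.01],255],
    [[0,0,0],[0,0,-0.03],255],
    [[0,0,0],[0,0,-0.05],255],
    [[0,0,0],[0,0,-0.07],255],
    [[0,0,0],[0,0,-0.09],255],
    [[0,0,0],[0,0,-0.09],255],
    [[0,0,0],[0,0,-0.09],255],
  ],
)

```text
t: 5.7
eef_pos: [466.6, 271.4, 134.7]
tcp_rot: [-3.141, -0.001, -0.087]
ft_force: [0.7, 0.2, -1.4]
opening: 0.145
```

```bash
python3 snap.py wrist w4;python3 snap.py scene s4; python3 -c "
from h import *
rel([497.1,-4.8,135],-0.3316)
z=load('/tmp/s4.npz');cv2.imwrite('pics/s4z.png',cv2.resize(z['p'][150:320,220:430],None,fx=3,fy=3))"
```

```text
5.7 [466.63 271.41 134.66] [-3.1414e+00 -5.0000e-04 -8.6700e-02]
5.75 [466.42 271.26 134.05] [ 3.1411e+00  6.0000e-04 -8.6800e-02]
t 5.8 pos [466.32 271.22 133.73] rot [ 3.1408e+00  1.2000e-03 -8.6700e-02] F [ 0.34  0.24 -0.99] open 0.146
 cmd rot [0.001  0.0011 0.2449] shift m [ 0.0546  0.2723 -0.0011]
```

View pics/w4.png

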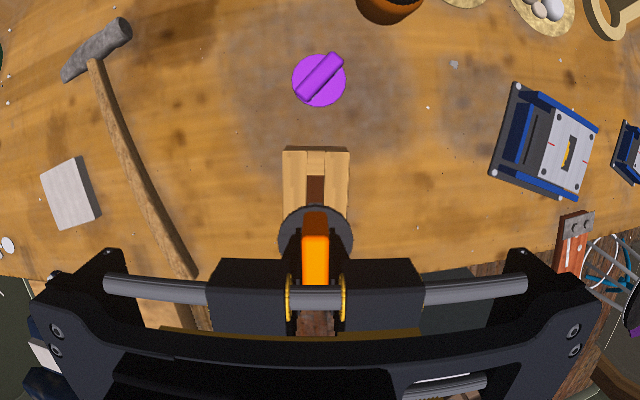

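View pics/s4z.png

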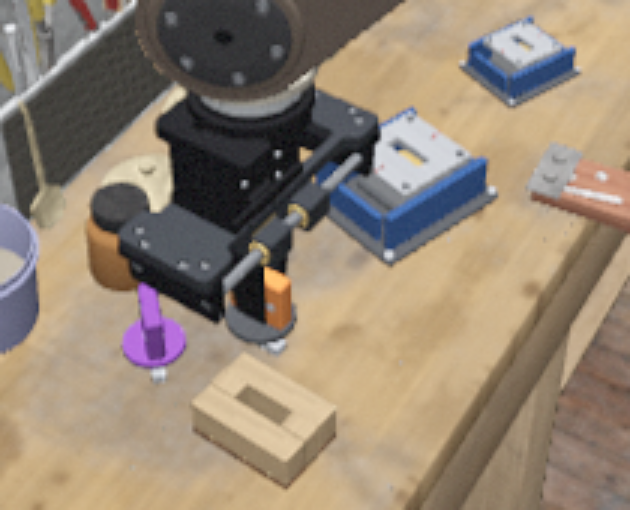

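Call:
arm_command(
  targets=[
    [[0,0,0.06],[0.0137,0.068,0],255],
    [[0,0,0.12],[0.027,0.11,0],255],
    [[0,0,0.18],[0.04,0.15,0],255],
    [[0,0,0.245],[0.0546,0.19,0],255],
    [[0,0,0.245],[0.0546,0.23,0],255],
    [[0,0,0.245],[0.0546,0.2723,0],255],
    [[0,0,0.245],[0.0546,0.2723,0],255],
    [[0,0,0.245],[0.0546,0.2723,0],255],
  ],
)

```text
t: 6.6
eef_pos: [497.2, -5.3, 133.8]
tcp_rot: [3.141, 0.002, -0.334]
ft_force: [-0.6, 0.6, -2.8]
opening: 0.145
```

```bash
python3 -c "
from h import *
rel([497.1,-4.8,105],-0.3316)"
```

```text
t 6.6 pos [497.23  -5.31 133.81] rot [ 3.1413e+00  1.5000e-03 -3.3400e-01] F [-0.62  0.62 -2.8 ] open 0.145
 cmd rot [ 0.0003  0.0015 -0.0024] shift m [-0.0003 -0.0004  0.0288]
```

Call:
arm_command(
  targets=[
    [[0,0,0],[0,0,0.01],255],
    [[0,0,0],[0,0,0.02],255],
    [[0,0,0],[0,0,0.029],255],
    [[0,0,0],[0,0,0.029],255],
    [[0,0,0],[0,0,0.029],255],
  ],
)

```text
t: 7.1
eef_pos: [497.5, -4.1, 105.2]
tcp_rot: [3.141, 0.001, -0.331]
ft_force: [-0.4, 0.6, -0.9]
opening: 0.148
```

```bash
python3 snap.py wrist w5; python3 -c "
from h import *
rel([497.1,-4.8,88],-0.3316)
z=load('/tmp/w5.npz');cv2.imwrite('pics/w5z.png',cv2.resize(z['p'][120:320,220:420],None,fx=3,fy=3))"
```

```text
7.1 [497.51  -4.14 105.22] [ 3.1414e+00  8.0000e-04 -3.3100e-01]
t 7.15 pos [497.69  -4.29 105.56] rot [ 3.1415e+00  1.0000e-04 -3.3110e-01] F [ 0.    0.16 -0.41] open 0.145
 cmd rot [0.0001 0.0001 0.0005] shift m [-0.0004  0.0007  0.0176]
```

View pics/w5z.png

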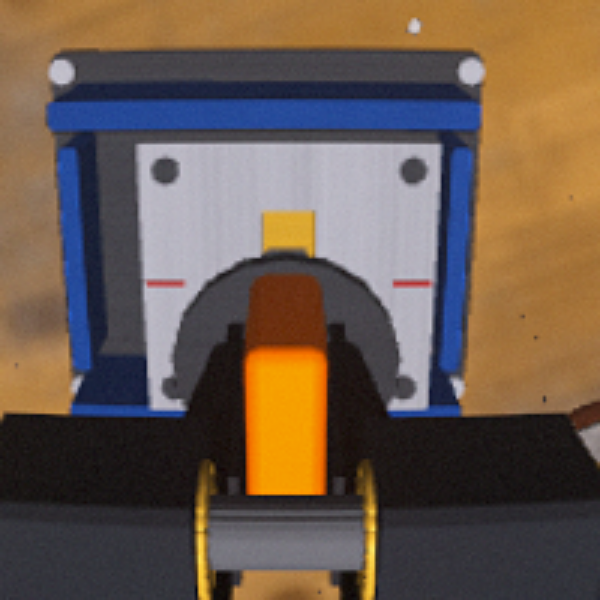

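Run:
```python
from h import *
z=load("/tmp/w5.npz"); p=z["p"]; hsv=cv2.cvtColor(p,cv2.COLOR_BGR2HSV)
def pts(m,h):
    out=[]
    mm=np.zeros_like(m); mm[150:260,230:385]=m[150:260,230:385]
    k,l,s,c=cv2.connectedComponentsWithStats(mm)
    for i in range(1,k):
        if s[i,4]<8: continue
        vv,uu=np.where(l==i); q=plane(z,uu.astype(float),vv.astype(float),h,True)[:,:2]
        a=np.radians(-19); ex=np.array([np.cos(a),np.sin(a)]); ey=np.array([-ex[1],ex[0]])
        r=q-np.array([497.1,-4.8]); x=r@ex; y=r@ey
        print(s[i],"mean",q.mean(0).round(1),"fx x",x.min().round(1),x.max().round(1),"y",y.min().round(1),y.max().round(1), "mean",x.mean().round(1),y.mean().round(1))
print("red");pts(cv2.inRange(hsv,(0,100,100),(8,255,255))|cv2.inRange(hsv,(172,100,100),(180,255,255)),50)
print("slot");pts(cv2.inRange(hsv,(20,120,120),(32,255,255)),50)
print("holes");pts(cv2.inRange(hsv,(0,0,20),(180,90,110)),50)
# collar outer at height: tcp+15.4-20
m=cv2.inRange(hsv,(3,150,150),(24,255,255));
```

```text
red
[269 214  12   2  13] mean [507.5  25.5] fx x -0.8 0.1 y 28.0 36.7 mean -0.0 32.0
[351 214  13   2  25] mean [486.5 -34.7] fx x -0.7 0.1 y -36.6 -27.1 mean -0.3 -31.7
slot
[308 191  17  15 202] mean [510.6  -9.5] fx x 7.5 18.6 y -6.0 6.2 mean 14.3 -0.0
[307 243  17  17 153] mean [468.3   5.3] fx x -39.3 -24.7 y -5.8 7.3 mean -30.5 0.1
holes
[237 150   6   4  11] mean [563.1  33.4] fx x 48.2 50.5 y 55.3 59.2 mean 49.9 57.6
[374 150   6   4  14] mean [529.3 -63.8] fx x 48.2 50.4 y -46.7 -42.8 mean 49.7 -45.3
[ 251  163  117   76 1421] mean [525.  18.] fx x -20.8 40.3 y -38.0 50.9 mean 19.0 30.7
[369 163  11  84 150] mean [491.1 -51.4] fx x -27.8 40.6 y -47.4 -40.9 mean 9.5 -46.0
[238 164   9   7  34] mean [551.9  36.6] fx x 35.2 39.8 y 52.7 59.2 mean 38.3 57.0
[271 173   8   8  56] mean [535.6  14.9] fx x 27.2 32.6 y 28.5 34.0 mean 30.0 31.2
[354 173   8   8  53] mean [515.3 -43.9] fx x 27.3 32.7 y -33.7 -28.3 mean 30.0 -31.0
[ 274  203   84   57 1861] mean [484.7   1.3] fx x -39.6 9.1 y -33.5 34.2 mean -13.7 1.7
[241 219   2  10  11] mean [508.5  53.8] fx x -12.2 -4.4 y 58.7 59.9 mean -8.3 59.1
[364 225   1  13  13] mean [471.1 -36.3] fx x -19.6 -9.2 y -38.5 -37.9 mean -14.4 -38.2
[244 242   4   4   8] mean [491.1  58.5] fx x -27.3 -24.6 y 56.4 58.9 mean -26.3 57.9
[329 248   8  12  36] mean [460.5  -5.6] fx x -39.4 -29.2 y -16.3 -10.7 mean -34.3 -12.7
[231 258   7   2   9] mean [481.2  73.5] fx x -40.9 -39.8 y 66.3 71.7 mean -40.6 68.9
```

Run:
```python
from h import *
z=load("/tmp/w5.npz"); p=z["p"]; hsv=cv2.cvtColor(p,cv2.COLOR_BGR2HSV)
R=Ro.from_euler('xyz',[3.1414,.0008,-.331]); t=np.array([497.51,-4.14,105.22])
m=cv2.inRange(hsv,(5,180,170),(26,255,255))
for v in range(236,284,6):
    u=np.where(m[v,290:340])[0]+290
    q=plane(z,np.array([u.min()-.5,u.max()+.5]),np.array([v,v]).astype(float),140.6,True)
    print(v,R.inv().apply(q-t).round(1).tolist())
# collar edge, top at t+15.4-20 ; far edge & sides
m=cv2.inRange(hsv,(0,0,20),(180,120,110))
q=plane(z,np.array([220+172/3,220+400/3,220+285/3]),np.array([120+350/3,120+350/3,120+256/3]),100.6,True); print(R.inv().apply(q-t).round(1))
```

```text
236 [[21.9, -4.6, -35.4], [21.9, 4.5, -35.4]]
242 [[18.8, -6.5, -35.4], [18.8, 6.4, -35.4]]
248 [[15.5, -6.6, -35.4], [15.5, 6.5, -35.4]]
254 [[12.3, -6.6, -35.4], [12.3, 6.5, -35.4]]
260 [[8.9, -6.7, -35.4], [8.9, 6.6, -35.4]]
266 [[5.5, -6.7, -35.4], [5.5, 6.7, -35.4]]
272 [[2.0, -6.8, -35.4], [2.0, 6.7, -35.4]]
278 [[-1.6, -6.9, -35.4], [-1.6, 6.3, -35.4]]
[[  3.4 -23.4   4.6]
 [  3.5  23.7   4.6]
 [ 24.   -0.1   4.6]]
```

The held bar reads centred in the tool (y within 0.1 mm, front end at 22 mm), and the slot measures the same as before. Now I correct and lower in small steps.

Call:
arm_command(
  targets=[
    [[0,0,0],[-0.0004,0.0006,0.006],255],
    [[0,0,0],[-0.0004,0.0006,0.012],255],
    [[0,0,0],[-0.0004,0.0006,0.018],255],
    [[0,0,0],[-0.0004,0.0006,0.018],255],
    [[0,0,0],[-0.0004,0.0006,0.018],255],
    [[0,0,0],[-0.0004,0.0006,0.018],255],
  ],
)

```text
t: 7.75
eef_pos: [497.1, -5.0, 87.7]
tcp_rot: [3.142, -0.0, -0.332]
ft_force: [0.4, 0.5, -1.6]
opening: 0.145
```

```bash
python3 -c "
from h import *
rel([497.1,-4.8,83],-0.3316)"
```

```text
t 7.75 pos [497.14  -5.04  87.71] rot [ 3.1416e+00 -3.0000e-04 -3.3170e-01] F [ 0.42  0.54 -1.55] open 0.145
 cmd rot [ 0.     -0.0003 -0.0001] shift m [-0.0001 -0.0002  0.0047]
```

Call:
arm_command(
  targets=[
    [[0,0,0],[0,-0.0002,0.002],255],
    [[0,0,0],[0,-0.0002,0.003],255],
    [[0,0,0],[0,-0.0002,0.004],255],
    [[0,0,0],[0,-0.0002,0.005],255],
    [[0,0,0],[0,-0.0002,0.0055],255],
    [[0,0,0],[0,-0.0002,0.0055],255],
  ],
)

```text
t: 8.35
eef_pos: [497.1, -4.8, 82.0]
tcp_rot: [3.142, 0.0, -0.332]
ft_force: [0.6, 0.1, 0.2]
opening: 0.146
```

Call:
arm_command(
  targets=[
    [[0,0,0],[0,0,0.001],255],
    [[0,0,0],[0,0,0.002],255],
    [[0,0,0],[0,0,0.002],255],
  ],
)

```text
t: 8.65
eef_pos: [497.1, -4.8, 80.0]
tcp_rot: [3.141, 0.0, -0.332]
ft_force: [0.1, -0.0, -1.5]
opening: 0.147
```

No contact 4–5 mm below the plate top, so the head has entered the slot. I continue down.

Call:
arm_command(
  targets=[
    [[0,0,0],[0,0,0.002],255],
    [[0,0,0],[0,0,0.004],255],
    [[0,0,0],[0,0,0.006],255],
    [[0,0,0],[0,0,0.008],255],
    [[0,0,0],[0,0,0.01],255],
    [[0,0,0],[0,0,0.012],255],
    [[0,0,0],[0,0,0.012],255],
  ],
)

```text
t: 9.35
eef_pos: [497.1, -4.8, 68.0]
tcp_rot: [3.142, -0.0, -0.332]
ft_force: [-0.9, -1.0, 2.4]
opening: 0.144
```

Call:
arm_command(
  targets=[
    [[0,0,0],[0,0,0.002],255],
    [[0,0,0],[0,0,0.004],255],
    [[0,0,0],[0,0,0.0055],255],
    [[0,0,0],[0,0,0.007],255],
    [[0,0,0],[0,0,0.007],255],
    [[0,0,0],[0,0,0.007],255],
  ],
)

```text
t: 9.95
eef_pos: [497.1, -4.8, 61.1]
tcp_rot: [3.142, -0.0, -0.332]
ft_force: [-1.3, 0.7, 2.6]
opening: 0.147
```

```bash
python3 snap.py wrist w6; python3 -c "
from h import *
rel([497.1,-4.8,60.8],-0.3316)
z=load('/tmp/w6.npz');cv2.imwrite('pics/w6z.png',cv2.resize(z['p'][120:320,220:420],None,fx=3,fy=3))"
```

```text
9.95 [497.12  -4.82  61.13] [ 3.1415 -0.     -0.3317]
t 10.0 pos [497.11  -4.83  61.16] rot [ 3.1415e+00 -1.0000e-04 -3.3170e-01] F [-0.1  -0.78  3.18] open 0.147
 cmd rot [ 0.0001 -0.0001 -0.0001] shift m [-0.     -0.      0.0004]
```

View pics/w6z.png

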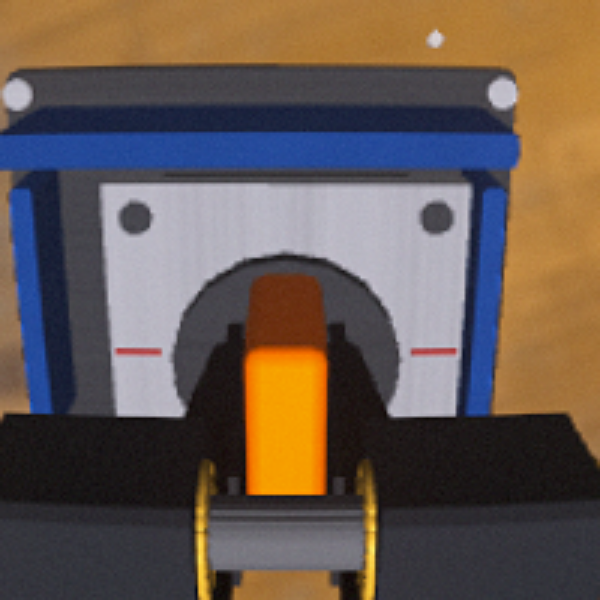

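The head is through and pressed in, with the spring pushing back about 5 N. Now I turn it, checking the torque as I go.

Call:
arm_command(
  targets=[
    [[0,0,-0.07],[0,0,0.0002],255],
    [[0,0,-0.15],[0,0,0.0002],255],
    [[0,0,-0.25],[0,0,0.0002],255],
    [[0,0,-0.35],[0,0,0.0002],255],
    [[0,0,-0.35],[0,0,0.0002],255],
  ],
)

```text
t: 10.5
eef_pos: [497.4, -4.9, 61.1]
tcp_rot: [3.141, -0.001, 0.02]
ft_force: [0.5, 0.4, 3.2]
opening: 0.149
```

```bash
python3 -c "
from h import *
rel([497.1,-4.8,60.8],1.2392)
from cell import env; print(env.state()['moment'])"
```

```text
t 10.5 pos [497.39  -4.88  61.07] rot [ 3.1414e+00 -8.0000e-04  1.9800e-02] F [0.47 0.44 3.15] open 0.149
 cmd rot [ 7.0000e-04 -5.0000e-04 -1.2194e+00] shift m [-0.0003 -0.0001  0.0003]
[ 0.03973925 -0.02506184  0.01118191]
```

Call:
arm_command(
  targets=[
    [[0,0,-0.1],[-0.0001,0,0],255],
    [[0,0,-0.2],[-0.0001,0,0],255],
    [[0,0,-0.3],[-0.0001,0,0],255],
    [[0,0,-0.4],[-0.0001,0,0],255],
    [[0,0,-0.5],[-0.0001,0,0],255],
    [[0,0,-0.6],[-0.0001,0,0],255],
    [[0,0,-0.6],[-0.0001,0,0],255],
  ],
)

```text
t: 11.2
eef_pos: [497.2, -4.9, 61.0]
tcp_rot: [3.141, -0.0, 0.617]
ft_force: [0.3, -0.5, 3.4]
opening: 0.144
```

```bash
python3 -c "
from h import *
rel([497.1,-4.8,60.8],1.2392)
from cell import env; print(env.state()['moment'])"
```

```text
t 11.2 pos [497.18  -4.85  61.01] rot [ 3.1412e+00 -3.0000e-04  6.1710e-01] F [ 0.28 -0.45  3.39] open 0.144
 cmd rot [ 5.000e-04 -2.000e-04 -6.221e-01] shift m [-0.     -0.0001  0.0002]
[-0.00775474 -0.0390981   0.03322001]
```

Call:
arm_command(
  targets=[
    [[0,0,-0.1],[0,0,0],255],
    [[0,0,-0.2],[0,0,0],255],
    [[0,0,-0.3],[0,0,0],255],
    [[0,0,-0.4],[0,0,0],255],
    [[0,0,-0.5],[0,0,0],255],
    [[0,0,-0.58],[0,0,0],255],
    [[0,0,-0.622],[0,0,0],255],
    [[0,0,-0.622],[0,0,0],255],
  ],
)

```text
t: 12.0
eef_pos: [497.1, -4.8, 61.0]
tcp_rot: [3.141, 0.0, 1.237]
ft_force: [1.2, 0.5, 3.7]
opening: 0.144
```

```bash
python3 snap.py wrist w7; python3 -c "
from h import *
rel([497.1,-4.8,68.6],1.2392)
from cell import env; print(env.state()['moment'])
z=load('/tmp/w7.npz');cv2.imwrite('pics/w7z.png',cv2.resize(z['p'][120:320,220:420],None,fx=3,fy=3))"
```

```text
12.0 [497.13  -4.84  60.99] [3.1412 0.     1.2365]
t 12.05 pos [497.09  -4.86  60.97] rot [3.1413 0.     1.2358] F [0.85 0.05 3.46] open 0.145
 cmd rot [ 0.0003  0.     -0.0034] shift m [ 0.0001 -0.     -0.0076]
[ 0.00669846 -0.09056034  0.02477512]
```

View pics/w7z.png

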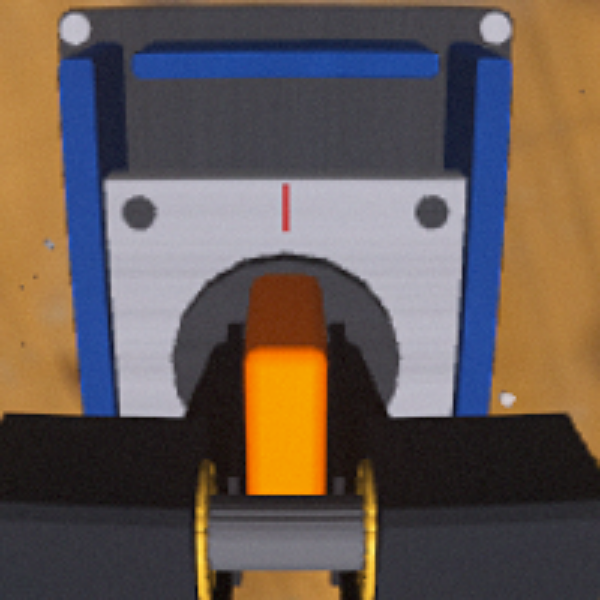

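The quarter turn is done and the bar lines up with the red mark at crop (286,207). Now I let it rise to the locked height.

Call:
arm_command(
  targets=[
    [[0,0,-0.003],[0,0,-0.0015],255],
    [[0,0,-0.003],[0,0,-0.003],255],
    [[0,0,-0.003],[0,0,-0.0045],255],
    [[0,0,-0.003],[0,0,-0.006],255],
    [[0,0,-0.003],[0,0,-0.0065],255],
    [[0,0,-0.003],[0,0,-0.0065],255],
  ],
)

```text
t: 12.65
eef_pos: [497.0, -4.8, 67.5]
tcp_rot: [3.141, 0.0, 1.243]
ft_force: [0.8, -0.7, 2.0]
opening: 0.147
```

Call:
arm_command(
  targets=[
    [[0,0,0],[0,0,-0.0005],255],
    [[0,0,0],[0,0,-0.001],255],
    [[0,0,0],[0,0,-0.001],255],
  ],
)

```text
t: 12.95
eef_pos: [497.0, -4.8, 68.3]
tcp_rot: [3.141, 0.0, 1.243]
ft_force: [2.1, -0.6, -0.9]
opening: 0.146
```

The force fell by 3 N in the last 0.8 mm, so the head has met the plate's underside. I'll release it.

Call:
arm_command(
  targets=[
    [[0,0,0],[0,0,0],200],
    [[0,0,0],[0,0,0],150],
    [[0,0,0],[0,0,0],100],
    [[0,0,0],[0,0,0],60],
    [[0,0,0],[0,0,0],60],
    [[0,0,0],[0,0,0],60],
    [[0,0,0],[0,0,0],60],
  ],
)

```text
t: 13.65
eef_pos: [497.0, -4.8, 68.4]
tcp_rot: [3.142, 0.0, 1.243]
ft_force: [-0.1, -0.4, 0.4]
opening: 0.662
```

Call:
arm_command(
  targets=[
    [[0,0,0],[0,0,-0.01],60],
    [[0,0,0],[0,0,-0.03],60],
    [[0,0,0],[0,0,-0.06],60],
    [[0,0,0],[0,0,-0.1],60],
    [[0,0,0],[-0.03,0,-0.14],60],
    [[0,0,0],[-0.05,0,-0.16],60],
    [[0,0,0],[-0.05,0,-0.16],60],
    [[0,0,0],[-0.05,0,-0.16],60],
  ],
)

```text
t: 14.45
eef_pos: [480.7, -52.1, 228.6]
tcp_rot: [3.141, -0.0, 1.242]
ft_force: [-0.0, 0.7, -0.5]
opening: 0.766
```

```bash
python3 snap.py wrist w8; python3 snap.py scene s8; python3 snap.py top t8
python3 - <<'E'
from h import *
z=load('/tmp/s8.npz');cv2.imwrite('pics/s8z.png',cv2.resize(z['p'][150:300,240:430],None,fx=4,fy=4,interpolation=cv2.INTER_CUBIC))
z=load("/tmp/w8.npz"); p=z["p"]; hsv=cv2.cvtColor(p,cv2.COLOR_BGR2HSV)
m=cv2.inRange(hsv,(5,200,150),(24,255,255))
k,l,s,c=cv2.connectedComponentsWithStats(m)
for i in range(1,k):
    if s[i,4]<150: continue
    vv,uu=np.where(l==i); q=plane(z,uu.astype(float),vv.astype(float),104.,True)[:,:2].astype(np.float32)
    o,_=ray(z,0,0,True)
    print(s[i],q.mean(0),cv2.minAreaRect(q),np.median(z["d"][l==i]))
a=np.radians(-19);ex=np.array([np.cos(a),np.sin(a)])
E
```

```text
14.45 [480.69 -52.06 228.56] [ 3.1409e+00 -2.0000e-04  1.2422e+00]
14.5 [480.58 -51.7  227.86] [-3.1408  0.      1.2429]
14.55 [480.58 -51.49 227.48] [-3.1399e+00  1.0000e-04  1.2435e+00]
[308 117  15  45 634] [497.15463    -3.7931185] ((497.1820373535156, -4.360979080200195), (42.43901824951172, 13.353875160217285), 70.9871597290039) 292.04327
```

View pics/w8.png

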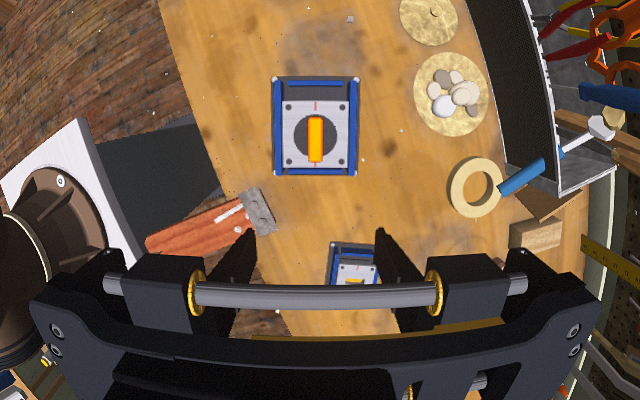

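View pics/s8z.png

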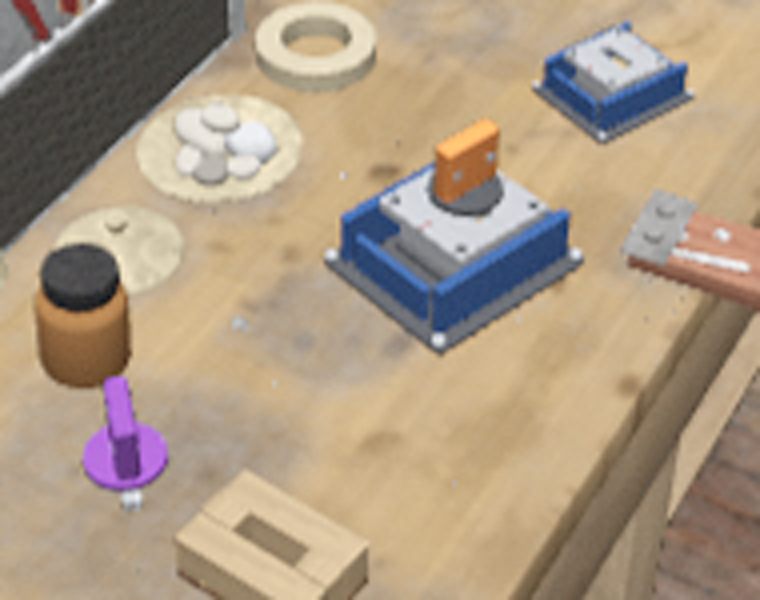

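Run:
```python
from h import *
z=load("/tmp/w8.npz"); hsv=cv2.cvtColor(z["p"],cv2.COLOR_BGR2HSV); m=cv2.inRange(hsv,(5,200,150),(24,255,255)); m[:100]=0;m[165:]=0
W=z["W"]
def med(vv,uu):
    o,d=ray(z,uu.astype(float),vv.astype(float),True); f=d@W[:3,:3]
    q=o+d*(z["d"][vv,uu]/f[...,2])[:,None]; return np.median(q,0)
vv,uu=np.where(cv2.erode(m,np.ones((3,3)))>0); print("bar top",med(vv,uu))
w=cv2.inRange(hsv,(0,0,150),(180,60,255)); w[:103]=0;w[165:]=0;w[:,:285]=0;w[:,345:]=0
vv,uu=np.where(cv2.erode(w,np.ones((3,3)))>0); print("plate",med(vv,uu))
```

```text
bar top [497.03404497  -3.6787655  103.36990112]
plate [499.94249575   4.74035899  49.53301251]
```

```bash
python3 -c "
from cell import env
print(env.job_done()); s=env.state(); print(s['t'],s['ft_force'])"
```

```text
the job is handed in; nothing more can be done
None
the job is handed in; nothing more can be done
```

The orange stop is in the larger blue fixture, turned a quarter turn, sprung up and released, and I handed the job in at about 14.6 s. No verdict is reported.

- **Slot and pressing in:** I saw the slot with the wrist camera, about 5 mm off the fixture's centre along its y. The T-head went through without touching the plate. At turning height the pad pushed back with roughly 5 N. Wrist-force readings stayed under 4 N throughout.
- **Lock:** The bar lies along the fixture's y within about 0.01 rad. Depth puts the bar top at 103.4 mm, so `stop_grip` is at about 83.4 mm, inside the 81.5–86.5 mm range. On the way up, the wrist force fell by 3 N over the last 0.8 mm, as expected if the head met the plate's underside.
- **End state:** In the last pictures the stop looks upright and seated, the jar, tape roll and purple look-alike look undisturbed, and the gripper is well clear. I did not measure the tilt or the bystanders' displacement.

No check failed. The largest disagreement was about 1.5 mm in the slot position, between the first rough top-camera estimate and the wrist view, and I used the wrist value.

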